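Hold a drive pulley on the flat of a sander spindle

TASK

Pinch the upright spindle between the fingers with one pad on its blue flat, and turn it until the flat faces the yellow pointer on the bearing block. Then pick up the aluminium pulley, lower it over the shaft with its red set screw on the side of the flat, and draw it back so that the screw's tip bears lightly on the flat at about mid-height of the flat. Finish while still holding it there, level and clear of the block, without letting go, so that a mate can tighten the screw; leave the oil bottle, offcut, spanner and hex key alone.

Things in the scene. Friction and masses are not known exactly. Their poses are not given: they have to be found in the camera images.
- block: fixed blue bearing block bolted to the bench: base plate 130 x 110 mm (x, y), 12 mm thick, with a round housing of 80 mm diameter (92 at its foot) whose top is 50 mm above the bench. Origin: under its centre, on the bench, on the spindle's axis. A yellow pointer stripe runs from near the shaft out along the block's +x axis, over the housing's top, down its side and onto the base plate.
- spindle (a joint): turn of the upright spindle in the block, rad, counter-clockwise from above; 0 = the flat faces the yellow pointer (the block's +x). Stays where it is left (bearing friction 0.06 N m), limits -3 and 3; it starts between 0.5 and 1.5.
- shaft_end: the D-shaped upper part of the steel spindle, 20 mm diameter, 50 mm long, its top 130 mm above the bench. Its flat, dyed blue, runs its whole length and lies 5 mm from the axis on its own +x side (15 mm across from the flat to the opposite side, flat 17 mm wide). Origin: on the axis at mid-height of the flat, 105 mm above the bench; z up; x points out of the flat. Below it, down to the block, 30 mm of round shaft of 20 mm diameter.
- pulley_hub (a point): centre of the hub of the loose aluminium pulley (0.23 kg), on its axis and level with its set screw, 24 mm above its underside; z up the axis, x towards the set screw. The lower 12 mm is a grooved sheave of 64 mm diameter, above it a hub of 38 mm diameter and 24 mm height to grip; through bore of 25 mm diameter. The pulley starts lying on the bench, sheave down, hub up. Red mark on the hub's top face beside the screw.
- set_screw: the pulley's radial set screw, fixed in the hub on the pulley's +x side: red head of 9 mm diameter that stands 4 mm out of the hub, and a dark tip of 6 mm diameter that stands into the bore, ending 7.5 mm from the pulley's axis, so the pulley passes over the shaft only with the screw on the flat's side: centred, the tip then has 2.5 mm to the flat. Origin: on the hub's outer face, 19 mm from the axis, 24 mm above the pulley's underside; x points outwards.
- oil: bystander: oil bottle with a yellow label and red cap, 48 mm diameter, 125 mm tall, origin under its centre
- offcut: bystander: wooden offcut 45 x 110 x 28 mm, origin under its centre
- spanner: bystander: steel spanner 150 mm long lying on the bench
- hexkey: bystander: dark L-shaped hex key, 90 x 26 mm, 6 mm thick, lying on the bench
There are look-alikes about, which are no part of the job. There is more than one size of the part that bears pulley_hub; the job needs the smallest.

How it is judged:
By the outcome, as a careful person would: the job done as asked, in the order asked, and still so for the second after the job is handed in, while the arm keeps its last pose, push and grip.
It also fails if it takes over 61 s, if anything falls off the work surface, if the arm or the gripper's body presses on something with over 40 N, if the wrist force passes 120 N, or if a joint passes its speed limit or range.

ROBOT

A 7-joint arm with a two-finger parallel gripper is mounted at the origin on the work surface. World frame = base frame: x ahead of the robot, y to its left, z up, the work surface at z = 0. Lengths are in m, angles in degrees, forces in N, time in s.
With the tool pointing down it reaches from about 0.4 to 0.85 m from the base axis. Payload 6.9 kg.
Tool frame: the origin (TCP) lies where the fingers leave the gripper's body, on its centre line; the fingertips stand ctrl.tcp_to_tips ahead of it and the grasp point (between the pads) lies 54 mm ahead of it (ctrl.tcp_to_tips is the distance from the TCP to the fingertips, in m); z points along the fingers, y is the direction in which the jaws open and shut (so a half turn about z gives the same grasp; the last joint's range is limited). The gripper opens to 85 mm and grips with 20 to 120 N. Pads are 22 mm wide; open, the fingers measure 114 mm over their backs; the gripper's body (76 mm by 85 mm) begins 54 mm behind the grasp point. The pads swing forward as they close: fully open they stand 13 mm farther back than shut.
Start: joints at [70.56, 29.078, -13.613, 85.955, 7.202, 65.827, -8.869], TCP at [0.269, -0.564, 0.304] pointing down, gripper open.
Joint ranges: [-176.47, 176.47], [-13.61, 117.27], [-81.72, 77.17], [0.22, 143.17], [-87.28, 267.28], [10, 112.55], [-165.47, 165.47]. Speed limits (degrees/s): [136.94, 136.94, 180, 180, 180, 180, 180].

INTERFACE

Orientations are given as [roll, pitch, yaw] about the fixed x, y, z axes, in that order (R = Rz(yaw) Ry(pitch) Rx(roll)).
In Python, from rig import ctrl gives the robot as it stands.
- The arm moves only by the tool servo_tool, never from a script. Its arguments are lists of equal length, an entry for each row: "dp": the shift along the world's x, y, z as a fraction of full scale, a list of three; "turn": the turn, a rotation vector about the world's x, y, z as a fraction of full scale, a list of three. In form: {"dp": [[x, y, z], ...], "turn": [[rx, ry, rz], ...]}. A call has 1 to 12 rows; each row shifts and turns the pose as measured when the row begins; what a row does not reach is not made up. Full scale, the value 1, is 0.4 m for a shift and 60 degrees for a turn. A row lasts 1/12 s, in which the tool goes at most 41.7 mm and 7.16 degrees, less where a joint would pass 70% of its speed; a pose out of reach is approached as far as the arm can. A call with a number of a shift or a turn outside -1 to 1 is refused whole. A call with a gripper value outside its range is refused whole. "claw" is the gripper's target within -1 to 1 (fully open at 1, half-way at 0, shut at -1), set as the call begins (left out, the last holds). The fingers move at their own pace and stop on an object; the grip force is fixed at half the most. Time passes only in rows, so rows that do not move let the fingers close. It gives the time, the measured TCP pose, the force and the opening at its end, in the units of the state.
- ctrl.read_state(): the state, without advancing time (a new reading comes with each control period).
- ctrl.snapshot(name): name is "scene" or "top" or "wrist"; returns a dict with "pixels" (420x560x3 uint8, red, green, blue), "depth" (420x560 float32, m along the optical axis (not along the pixel's ray), 0 where there is no reading), "fov_y" (degrees; the focal length in pixels is half the picture's height over the tangent of half this angle, whatever the lens; pixels are square), "cx", "cy" (the principal point, pixels), "k1" (the pictures are not rectified: a ray, as slopes to the right and down, at radius r is drawn at 1 + k1 r^2 times it, then the intrinsics apply), "R" (3x3) and "t" (3): a world point X has camera coordinates R X + t; the wrist camera has in their place "mount" (4x4, takes a point from camera to tool coordinates, whose origin is the TCP and whose axes are the flange's). Camera axes: x right, y down, z forward; pixel columns grow to the right and rows downward; lengths in m; the calibration is good to about 2 mm. A picture is of the moment at which its call begins: read the wrist's pose just before it.
- ctrl.job_done(): hands the job in, once; it reports no verdict.
The state is a dict: "t": time; "q": joint angles; "joint_vel": joint speeds; "joint_efforts": joint torques, N m; "ee_pos": TCP position; "ee_rot": TCP orientation; "force": force on the tool from outside, world axes, zero at the start; "wrist_torque": the same for the moment, N m; "finger_gap": finger opening in m.
Only numpy, scipy, OpenCV 4.12 (cv2) and the standard library are available. Lean on these libraries where they do the work, as an engineer would, in place of code of your own. Each camera call takes 0.05 s, during which the arm holds its last target.

## Working session

There is one attempt and no reset: what is moved stays moved. The work goes in short steps, Python scripts to look and compute and a tool call to move; the robot and the scene stay as the last step left them, time stands still between calls to the robot, and variables do not carry over. Pictures are saved under pics/ and viewed, and the job is handed in when it is done.

Besides the shell and the picture viewer there is one more tool, called after "Emit:" as name(argument=value, ...), one argument or row to a line, values as JSON. servo_tool: Moves the arm, as the interface text tells. Its arguments: {"type":"object","properties":{"dp":{"type":"array"},"turn":{"type":"array"},"claw":{"type":"number"}},"required":["dp","turn"]}

```bash
ls; mkdir -p pics; cat > h.py <<'E'
import numpy as np, cv2
from scipy.spatial.transform import Rotation as Ro
from rig import ctrl
def snap(n):
    s=ctrl.read_state(); d=ctrl.snapshot(n); d['state']=s
    h=420; d['f']=h/2/np.tan(np.radians(d['fov_y'])/2)
    if n=='wrist':
        T=np.eye(4);T[:3,:3]=Ro.from_euler('xyz',s['ee_rot'],degrees=True).as_matrix();T[:3,3]=s['ee_pos']
        M=T@np.array(d['mount']); d['Rc']=M[:3,:3]; d['C']=M[:3,3]
    else:
        R=np.array(d['R']); d['Rc']=R.T; d['C']=-R.T@np.array(d['t'])
    return d
def ray(d,u,v):
    K=np.array([[d['f'],0,d['cx']],[0,d['f'],d['cy']],[0,0,1.]])
    xd=(np.atleast_1d(u)-d['cx'])/d['f']; yd=(np.atleast_1d(v)-d['cy'])/d['f']
    x,y=xd.copy(),yd.copy()
    for _ in range(30):
        k=1+d['k1']*(x*x+y*y); x=xd/k;y=yd/k
    return np.stack([x,y,np.ones_like(x)],-1)
def onz(d,u,v,z):
    r=ray(d,u,v)@d['Rc'].T
    return d['C']+r*((z-d['C'][2])/r[:,2])[:,None]
def pts(d,u,v):
    u=np.atleast_1d(u);v=np.atleast_1d(v)
    return d['C']+(ray(d,u,v)*d['depth'][v.astype(int),u.astype(int)][:,None])@d['Rc'].T
def proj(d,X):
    c=(np.atleast_2d(X)-d['C'])@d['Rc']; s=c[:,:2]/c[:,2:]; r2=(s**2).sum(1,keepdims=True)
    return s*(1+d['k1']*r2)*d['f']+[d['cx'],d['cy']]
def cloud(d):
    v,u=np.mgrid[0:420,0:560]; P=pts(d,u.ravel(),v.ravel()); return P.reshape(420,560,3)
def save(d,name,crop=None,scale=1):
    im=d['pixels'][:,:,::-1]
    if crop: im=im[crop[1]:crop[3],crop[0]:crop[2]]
    if scale!=1: im=cv2.resize(im,None,fx=scale,fy=scale,interpolation=cv2.INTER_CUBIC)
    cv2.imwrite('pics/'+name+'.png',im)
E
python3 - <<'E'
from h import *
import pickle
for n in ['scene','top','wrist']:
    d=snap(n); save(d,n+'0'); pickle.dump(d,open(n+'0.pkl','wb')); print(n,d['C'],d['f'],d['k1'])
print(ctrl.read_state(), ctrl.tcp_to_tips)
E
```

```text
pics
scene [ 1.34966986 -0.27775257  0.73799915] 499.70918539314755 -0.14707077971664734
top [0.40146786 0.05203997 1.45009899] 500.92850479017994 -0.05044859810542781
wrist [ 0.3308146  -0.53409437  0.37272515] 320.0537554440526 0.003268154672021411
{'t': 0.15, 'q': array([ 70.5607163 ,  29.11492317, -13.6090763 ,  85.99462221,
         7.20296001,  65.82714005,  -8.86958013]), 'joint_vel': array([-0.0290137 , -0.15634587, -0.03580608, -0.1733342 ,  0.00858948,
       -0.01369815,  0.01186399]), 'joint_efforts': array([-2.05769109e-03, -6.21011853e+01, -2.18933299e+00, -2.49838006e+01,
        1.26937279e-02,  9.24648339e-03,  4.92816616e-05]), 'ee_pos': array([ 0.26872288, -0.56397578,  0.30322945]), 'ee_rot': array([-1.79922062e+02,  2.47357805e-03,  2.54834714e+01]), 'force': array([-0.18298265, -0.71409666,  0.33431439]), 'wrist_torque': array([ 0.0243054 ,  0.01592519, -0.0048481 ]), 'finger_gap': 0.08541628756424655} 0.0726
```

View pics/scene0.png

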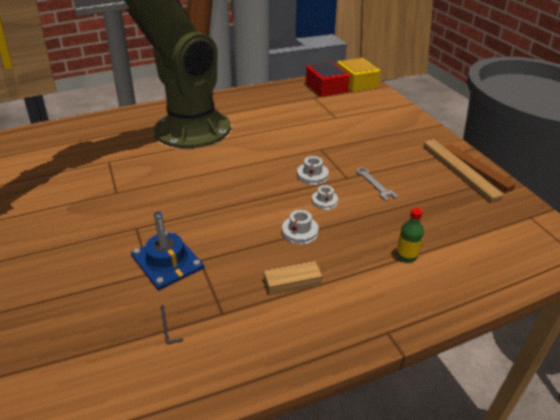

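View pics/top0.png

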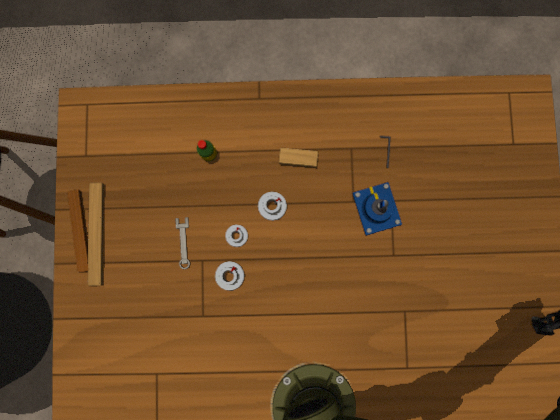

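View pics/wrist0.png

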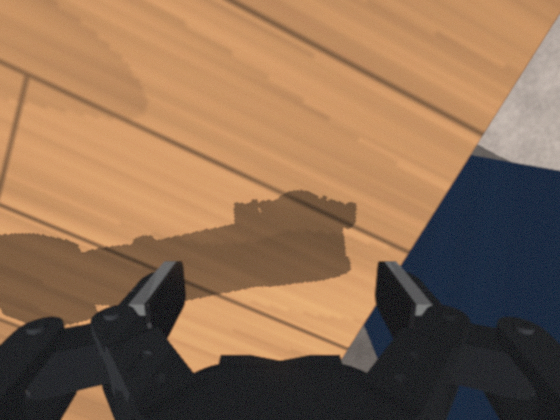

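```bash
python3 - <<'E'
from h import *
import pickle
d=pickle.load(open('top0.pkl','rb')); s=pickle.load(open('scene0.pkl','rb'))
for d,L in ((d,[(272,206),(236,236),(229,276)]),(s,[(300,230),(324,198),(313,171)])):
  C=cloud(d); hsv=cv2.cvtColor(d['pixels'],cv2.COLOR_RGB2HSV)
  for u,v in L:
    m=((hsv[:,:,1]<90)&(hsv[:,:,2]>100)).astype(np.uint8)
    m[:v-30]=0;m[v+30:]=0;m[:,:u-25]=0;m[:,u+25:]=0
    n,l,st,c=cv2.connectedComponentsWithStats(m); k=1+st[1:,4].argmax()
    P=C[l==k]; z=P[:,2]
    vv,uu=np.nonzero(l==k)
    lo=z<0.02
    cs,_=cv2.findContours((l==k).astype(np.uint8),cv2.RETR_EXTERNAL,cv2.CHAIN_APPROX_NONE); cp=cs[0][:,0]
    w=onz(d,cp[:,0].astype(float),cp[:,1].astype(float),0.012)
    (cx,cy),r=cv2.minEnclosingCircle(w[:,:2].astype(np.float32))
    print((u,v),st[k],'z',np.percentile(z,[2,25,50,75,98]).round(3),'circ',round(cx,4),round(cy,4),'D',round(2*r,4))
d=pickle.load(open('top0.pkl','rb'))
save(d,'tb',(340,170,420,250),8);save(d,'tp',(200,180,300,300),5)
save(s,'sb',(120,200,220,300),6);save(s,'sp',(270,140,360,250),6)
for d in (d,s):
  hsv=cv2.cvtColor(d['pixels'],cv2.COLOR_RGB2HSV);C=cloud(d)
  m=(abs(hsv[:,:,0].astype(int)-112)<12)&(hsv[:,:,1]>120); 
  m[:120]=0;m[310:]=0;m[:,430:]=0
  print(C[m].mean(0),m.sum())
E
```

```text
(272, 206) [258 192  29  29 527] z [-0.001  0.014  0.017  0.037  0.051] circ 0.5653 0.1041 D 0.0846
(236, 236) [225 225  23  22 330] z [-0.002  0.01   0.013  0.029  0.04 ] circ 0.4815 0.2083 D 0.0654
(229, 276) [215 261  29  30 539] z [0.001 0.014 0.017 0.026 0.05 ] circ 0.3677 0.2308 D 0.0841
(300, 230) [282 210  37  34 797] z [-0.001  0.013  0.015  0.039  0.047] circ 0.5634 0.1061 D 0.1211
(324, 198) [312 185  26  25 421] z [-0.002  0.004  0.011  0.028  0.037] circ 0.4847 0.2109 D 0.1007
(313, 171) [297 156  32  29 567] z [-0.002  0.006  0.015  0.038  0.047] circ 0.3642 0.2364 D 0.1379
[ 0.5443806  -0.19444648  0.0289859 ] 1301
[ 0.58152573 -0.20520589  0.02884069] 1722
```

View pics/tb.png

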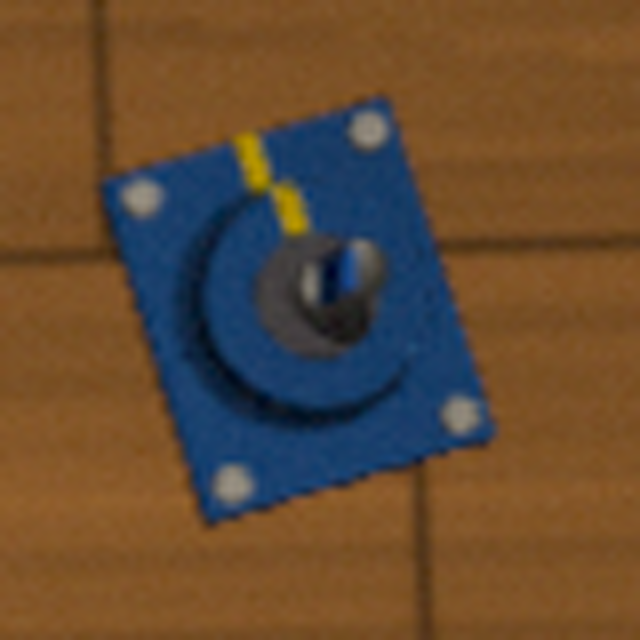

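View pics/tp.png

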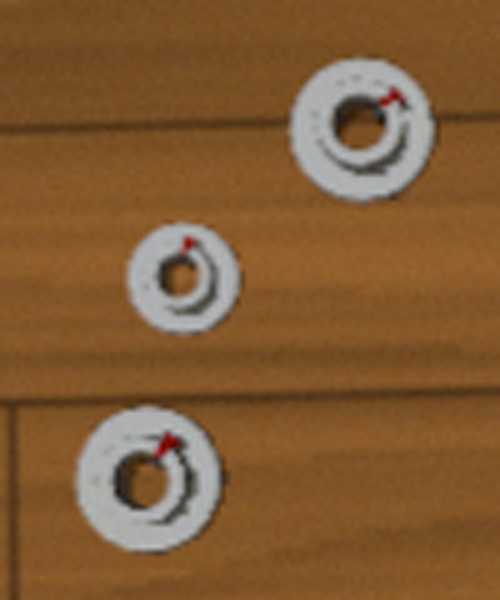

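View pics/sb.png

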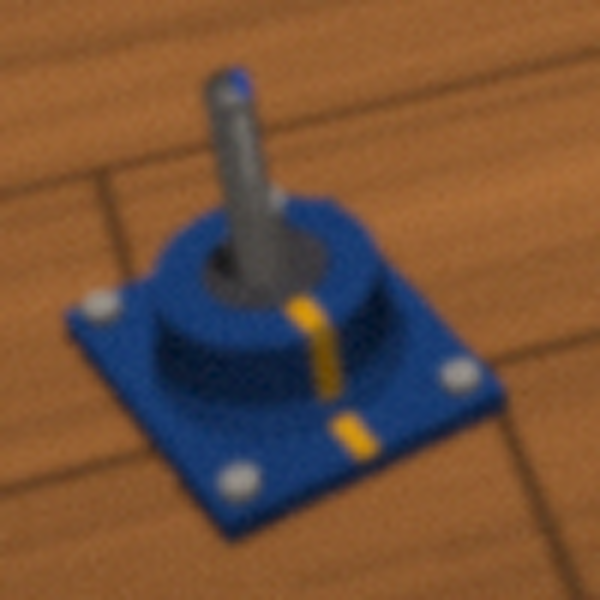

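View pics/sp.png

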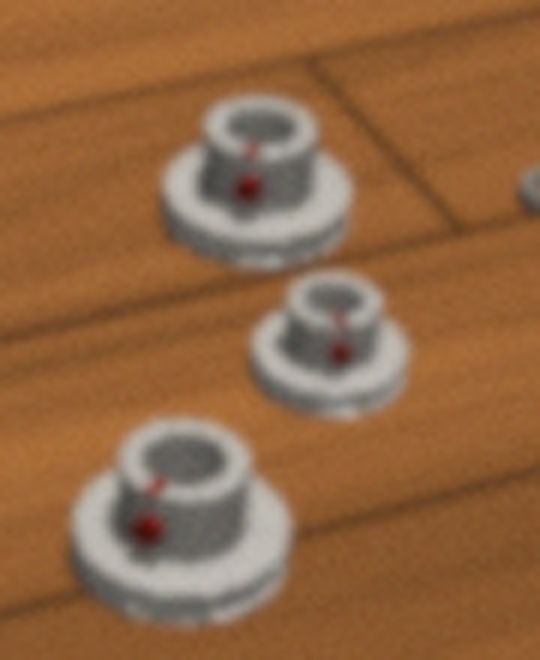

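```bash
python3 - <<'E'
from h import *
import pickle
w=pickle.load(open('wrist0.pkl','rb')); print(np.array(w['mount']).round(4))
for n in ['top0','scene0']:
  d=pickle.load(open(n+'.pkl','rb'))
  if n=='top0':
    B=np.array([(142,197),(369,129),(461,414),(232,484)])/8+[340,170]-.5
    Y=np.array([(247,140),(262,180)])/8+[340,170]-.5; Y2=np.array([(283,190),(297,228)])/8+[340,170]-.5
  else:
    B=np.array([(356,440),(101,305),(460,375),(240,482)])/6+[120,200]-.5
    Y=np.array([(340,420),(368,452)])/6+[120,200]-.5; Y2=np.array([(300,300),(325,325)])/6+[120,200]-.5
  W=onz(d,B[:,0],B[:,1],.014); print(n,W[:,:2].round(4))
  if n=='top0':
    print('c',W.mean(0)); a=W[0]-W[3];b=W[1]-W[2]; print(np.degrees(np.arctan2(a[1],a[0])),np.degrees(np.arctan2(b[1],b[0])))
  a=onz(d,Y[:,0],Y[:,1],.012);b=onz(d,Y2[:,0],Y2[:,1],.05);print(a[:,:2],b[:,:2])
E
```

```text
[[-1.000e-04 -9.628e-01 -2.702e-01  6.890e-02]
 [ 1.000e+00 -0.000e+00 -4.000e-04 -3.000e-04]
 [ 4.000e-04 -2.702e-01  9.628e-01 -6.960e-02]
 [ 0.000e+00  0.000e+00  0.000e+00  1.000e+00]]
top0 [[ 0.5918 -0.1437]
 [ 0.6145 -0.2269]
 [ 0.5102 -0.2552]
 [ 0.4872 -0.1719]]
c [ 0.55092596 -0.19943737  0.014     ]
15.060411153730398 15.200871534534738
[[ 0.61187679 -0.1828863 ]
 [ 0.59712085 -0.18768255]] [[ 0.58820723 -0.18859323]
 [ 0.5745985  -0.19292712]]
scene0 [[ 0.6102 -0.1856]
 [ 0.51   -0.2555]
 [ 0.5924 -0.1442]
 [ 0.6154 -0.2269]]
[[ 0.59670871 -0.18821405]
 [ 0.61528917 -0.18293155]] [[ 0.57436757 -0.19212455]
 [ 0.58977348 -0.18701033]]
```

Emit:
servo_tool(
  dp=[
    [0.06,0.076,-0.005],
    [0.06,0.076,-0.005],
    [0.06,0.076,-0.005],
    [0.06,0.076,-0.005],
    [0.06,0.076,-0.005],
    [0.06,0.076,-0.005],
    [0.06,0.076,-0.005],
    [0.06,0.076,-0.005],
    [0.06,0.076,-0.005],
    [0.06,0.076,-0.005],
    [0.06,0.076,-0.005],
    [0.06,0.076,-0.005],
  ],
  turn=[
    [0,0,-0.035],
    [0,0,-0.035],
    [0,0,-0.035],
    [0,0,-0.035],
    [0,0,-0.035],
    [0,0,-0.035],
    [0,0,-0.035],
    [0,0,-0.035],
    [0,0,-0.035],
    [0,0,-0.035],
    [0,0,-0.035],
    [0,0,-0.035],
  ],
)

```text
t: 1.15
ee_pos: [0.5548, -0.1907, 0.2747]
ee_rot: [-179.9, 0.5, -2.2]
force: [0.2, -0.8, 1.1]
finger_gap: 0.0852
```

Emit:
servo_tool(
  dp=[
    [-0.01,-0.02,-0.03],
    [0,0,0],
    [0,0,0],
  ],
  turn=[
    [0,0,0],
    [0,0,0],
    [0,0,0],
  ],
)

```text
t: 1.4
ee_pos: [0.5579, -0.1842, 0.2616]
ee_rot: [-179.4, 0.3, -1.2]
force: [-0.3, -0.2, -0.2]
finger_gap: 0.0855
```

```bash
python3 - <<'E'
from h import *
import pickle
d=snap('wrist'); save(d,'w1'); pickle.dump(d,open('w1.pkl','wb')); s=d['state'];print(s['ee_pos'],s['ee_rot'],s['q'].round(1))
p=proj(d,[[.551,-.1995,.13]])[0].astype(int);print(p)
save(d,'w1c',(p[0]-50,p[1]-50,p[0]+50,p[1]+50),6)
E
```

```text
[ 0.55785769 -0.18423697  0.26159001] [-179.44930154    0.34817564   -1.20416917] [ 23.3  27.9 -11.1  95.1   5.6  58.  -80.8]
[305 236]
```

View pics/w1.png

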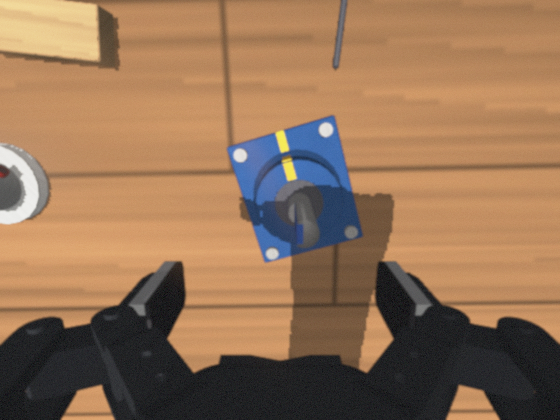

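View pics/w1c.png

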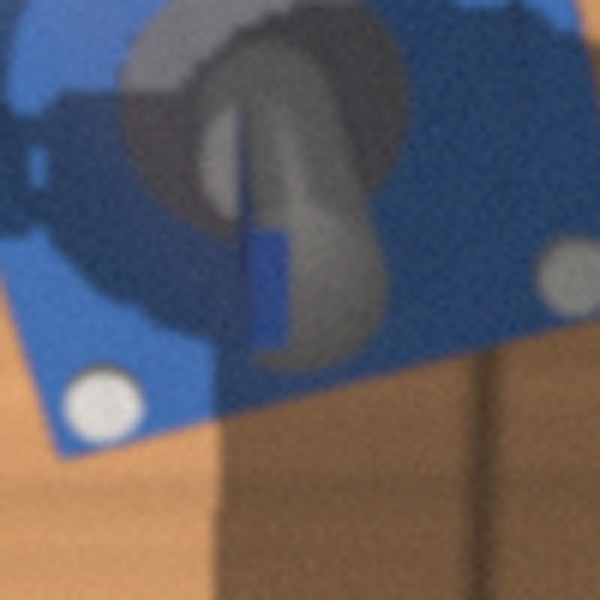

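```bash
python3 - <<'E'
from h import *
import pickle
d=pickle.load(open('w1.pkl','rb')); C=cloud(d)
r=np.hypot(C[:,:,0]-.551,C[:,:,1]+.1995)
m=(r<.03)&(C[:,:,2]>.1275)&(C[:,:,2]<.15)
P=C[m]; print(len(P),P.mean(0),P.min(0),P.max(0))
(c,wh,a)=cv2.minAreaRect(P[:,:2].astype(np.float32));print(c,wh,a)
xy=P[:,:2]-P[:,:2].mean(0); hull=cv2.convexHull(P[:,:2].astype(np.float32))[:,0]
L=np.linalg.norm(np.roll(hull,-1,0)-hull,axis=1); 
for i in np.argsort(-L)[:4]:
  e=np.roll(hull,-1,0)[i]-hull[i]; print(L[i],np.degrees(np.arctan2(e[1],e[0]))-90, hull[i])
hsv=cv2.cvtColor(d['pixels'],cv2.COLOR_RGB2HSV)
m2=(r<.03)&(C[:,:,2]>.085)&(C[:,:,2]<.128)&(hsv[:,:,1]>120)&(abs(hsv[:,:,0].astype(int)-113)<14)
Q=C[m2];print(len(Q))
if len(Q)>10:
  q=Q.mean(0);_,s,v=np.linalg.svd(Q-q);print(q,s,v[2],np.degrees(np.arctan2(v[2][1],v[2][0])))
v,u=np.nonzero(m);print(u.min(),u.max(),v.min(),v.max())
im=d['pixels'][:,:,::-1].copy(); im[m]=(0,255,0); im[m2]=(0,255,255)
cv2.imwrite('pics/w1m.png',cv2.resize(im[186:286,255:355],None,fx=6,fy=6,interpolation=cv2.INTER_NEAREST))
E
```

```text
569 [ 0.55306682 -0.19969864  0.12970546] [ 0.54248427 -0.20779117  0.1277698 ] [ 0.56288612 -0.19302289  0.13188468]
(0.5526787042617798, -0.20042257010936737) (0.01474605593830347, 0.020401496440172195) 89.81253051757812
0.007276961 89.751724 [ 0.55707586 -0.19307163]
0.0052602575 89.81253 [ 0.54979897 -0.1930401 ]
0.0048981295 -132.73192 [ 0.54434013 -0.20382968]
0.0038356252 88.98404 [ 0.5609109  -0.19313964]
12
[ 0.54885408 -0.19286723  0.11371609] [1.97489479e-02 8.99698136e-03 5.05354845e-05] [0.01427551 0.99989678 0.00162501] 89.1820446788249
296 318 219 247
```

View pics/w1m.png

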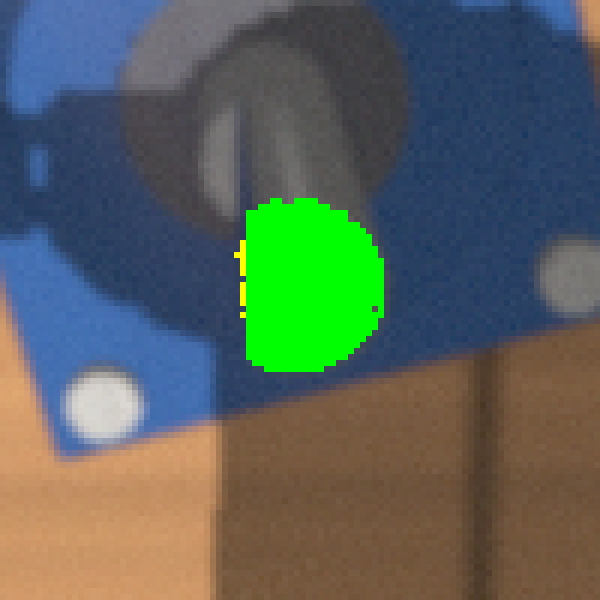

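Emit:
servo_tool(
  dp=[
    [-0.012,-0.04,0],
    [0,0,0],
    [0,0,0],
  ],
  turn=[
    [-0.009,-0.006,0.015],
    [0,0,0],
    [0,0,0],
  ],
)

```text
t: 1.7
ee_pos: [0.5512, -0.2037, 0.2624]
ee_rot: [179.9, 0.0, -0.6]
force: [-0.0, 0.3, -0.3]
finger_gap: 0.0855
```

```bash
cat >> h.py <<'E'
def dtop(d,c=(.551,-.1995),zlo=.1275,zhi=.15,R=.03):
    C=cloud(d); r=np.hypot(C[:,:,0]-c[0],C[:,:,1]-c[1]); m=(r<R)&(C[:,:,2]>zlo)&(C[:,:,2]<zhi); P=C[m]
    print('n',len(P),'minarea',cv2.minAreaRect(P[:,:2].astype(np.float32)),'z',np.median(P[:,2]))
    hull=cv2.convexHull(P[:,:2].astype(np.float32))[:,0]; e=np.roll(hull,-1,0)-hull; a=np.degrees(np.arctan2(e[:,1],e[:,0])); L=np.hypot(*e.T)
    b=max(range(-180,180),key=lambda t:L[abs((a-t+180)%360-180)<6].sum()); k=abs((a-b+180)%360-180)<6
    print('flat az',(L[k]*(b+(a[k]-b+180)%360-180)).sum()/L[k].sum()-90, 'len',L[k].sum())
    return P
def st():
    s=ctrl.read_state(); print(round(s['t'],2),s['ee_pos'].round(4),s['ee_rot'].round(2),'v',abs(s['joint_vel']).max().round(2),'F',s['force'].round(2),s['wrist_torque'].round(3),s['finger_gap'].round(4),s['q'].round(1))
E
python3 - <<'E'
from h import *
st(); d=snap('wrist'); dtop(d)
E
```

```text
Traceback (most recent call last):
  File "h.py", line 44, in st
    s=ctrl.read_state(); print(round(s['t'],2),s['ee_pos'].round(4),s['ee_rot'].round(2),'v',abs(s['joint_vel']).max().round(2),'F',s['force'].round(2),s['wrist_torque'].round(3),s['finger_gap'].round(4),s['q'].round(1))
                                                                                                                                                                                   ^^^^^^^^^^^^^^^^^^^^^
AttributeError: 'float' object has no attribute 'round'
```

```bash
sed -i "s/s\['finger_gap'\].round(4)/round(s['finger_gap'],4)/" h.py
python3 - <<'E'
from h import *
st(); d=snap('wrist'); dtop(d)
E
```

```text
1.7 [ 0.5512 -0.2037  0.2624] [ 1.7993e+02  4.0000e-02 -5.7000e-01] v 2.4 F [-0.03  0.3  -0.27] [ 0.034 -0.041  0.026] 0.0855 [ 25.   27.7 -11.   95.4   6.1  57.5 -78.6]
n 570 minarea ((0.5526173710823059, -0.20072785019874573), (0.014701522886753082, 0.020354287698864937), 88.75945281982422) z 0.12973585989358324
flat az -271.28937 len 0.01606026
```

Emit:
servo_tool(
  dp=[
    [0.002,0.008,-0.06],
    [0,0,-0.06],
    [0,0,-0.06],
    [0,0,-0.04],
    [0,0,0],
    [0,0,0],
  ],
  turn=[
    [0,0,0],
    [0,0,0],
    [0,0,0],
    [0,0,0],
    [0,0,0],
    [0,0,0],
  ],
)

```text
t: 2.25
ee_pos: [0.5522, -0.2031, 0.1755]
ee_rot: [179.8, -0.3, -1.1]
force: [0.3, 0.9, 0.4]
finger_gap: 0.0857
```

```bash
python3 - <<'E'
from h import *
st(); d=snap('wrist'); save(d,'w2'); dtop(d)
E
```

```text
2.25 [ 0.5522 -0.2031  0.1755] [179.81  -0.34  -1.11] v 0.95 F [0.32 0.85 0.42] [ 0.008 -0.025  0.025] 0.0857 [ 24.1  33.  -10.  101.5   7.7  45.7 -80.7]
n 1489 minarea ((0.5527628660202026, -0.20081427693367004), (0.02072742022573948, 0.015377395786345005), 0.2488858550786972) z 0.12968401618086256
flat az -270.3702 len 0.01628995
```

View pics/w2.png

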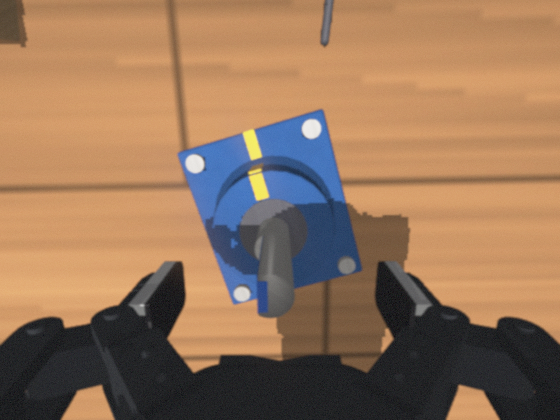

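Emit:
servo_tool(
  dp=[
    [0.002,0.007,-0.05],
    [0,0,0],
    [0,0,0],
  ],
  turn=[
    [0.003,0.005,0.013],
    [0,0,0],
    [0,0,0],
  ],
)

```text
t: 2.55
ee_pos: [0.5549, -0.2012, 0.1596]
ee_rot: [179.9, -0.4, -0.4]
force: [0.1, 0.5, 0.7]
finger_gap: 0.0852
```

```bash
python3 - <<'E'
from h import *
st()
E
```

```text
2.55 [ 0.5549 -0.2012  0.1596] [179.88  -0.38  -0.41] v 0.7 F [0.06 0.52 0.7 ] [-0.022  0.016  0.023] 0.0852 [ 23.9  34.3 -10.  102.1   8.1  43.9 -80.6]
```

Emit:
servo_tool(
  dp=[
    [-0.006,0.001,-0.01],
    [0,0,0],
    [0,0,0],
  ],
  turn=[
    [0,0.006,0.002],
    [0,0,0],
    [0,0,0],
  ],
)

```text
t: 2.8
ee_pos: [0.5535, -0.2014, 0.159]
ee_rot: [179.8, -0.2, -0.4]
force: [-0.1, 0.4, 0.3]
finger_gap: 0.0854
```

Emit:
servo_tool(
  dp=[
    [0,0,0],
    [0,0,0],
    [0,0,0],
    [0,0,0],
    [0,0,0],
    [0,0,0],
  ],
  turn=[
    [0,0,0],
    [0,0,0],
    [0,0,0],
    [0,0,0],
    [0,0,0],
    [0,0,0],
  ],
  claw=-1,
)

```text
t: 3.3
ee_pos: [0.5541, -0.2013, 0.1611]
ee_rot: [179.8, -0.4, -0.4]
force: [-5.0, -5.3, 2.8]
finger_gap: 0.0135
```

```bash
python3 - <<'E'
from h import *
st()
E
```

```text
3.3 [ 0.5541 -0.2013  0.1611] [179.75  -0.38  -0.38] v 0.9 F [-4.95 -5.28  2.84] [-1.447  1.227 -0.043] 0.0135 [ 23.8  34.1  -9.9 102.2   8.2  44.  -80.6]
```

```bash
python3 - <<'E'
from h import *
d=snap('wrist'); save(d,'w3'); d=snap('scene'); save(d,'s3',(110,130,240,310),4);st()
E
```

```text
3.4 [ 0.554  -0.2014  0.1612] [179.75  -0.38  -0.38] v 0.09 F [-1.68  1.24  3.06] [ 0.458  0.221 -0.03 ] 0.0143 [ 23.8  34.1  -9.9 102.2   8.2  44.  -80.7]
```

View pics/w3.png

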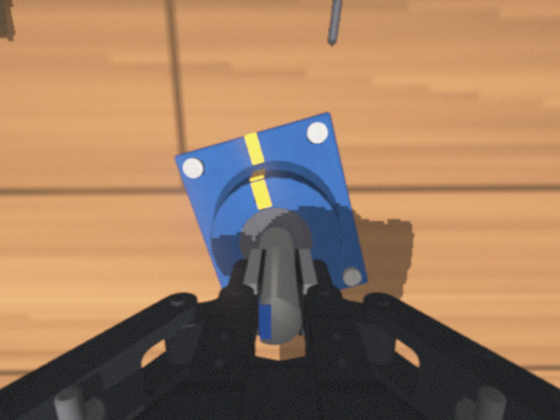

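View pics/s3.png

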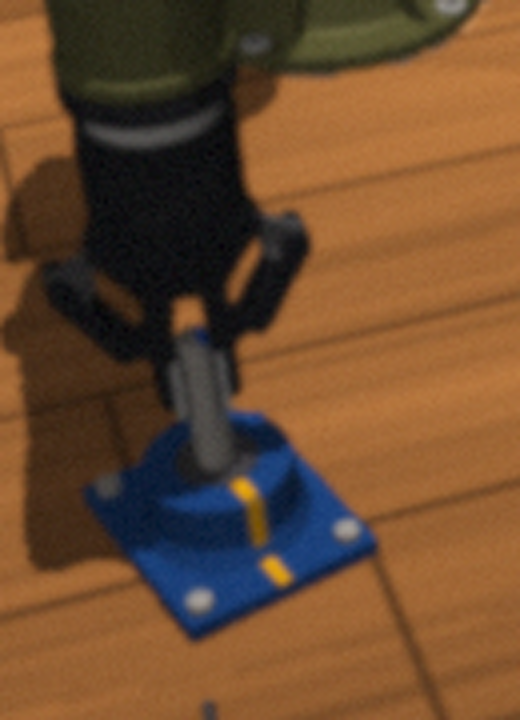

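```bash
python3 - <<'E'
from h import *
import pickle
d=pickle.load(open('w1.pkl','rb'));C=cloud(d);hsv=cv2.cvtColor(d['pixels'],cv2.COLOR_RGB2HSV)
r=np.hypot(C[:,:,0]-.551,C[:,:,1]+.1995)
m=(r<.1)&(hsv[:,:,1]<70)&(C[:,:,2]<.03)&(hsv[:,:,2]>120)&(r>.05)
n,l,s,c=cv2.connectedComponentsWithStats(m.astype(np.uint8))
print([(s[i,4],c[i].round(1)) for i in range(1,n) if s[i,4]>40])
k=[i for i in range(1,n) if s[i,4]>40]
W=onz(d,c[k,0],c[k,1],.015);print(W)
y=(abs(hsv[:,:,0].astype(int)-27)<6)&(hsv[:,:,1]>150)&(hsv[:,:,2]>150)&(r<.075)
P=C[y];print(len(P));Y=P[:,:2];q=Y.mean(0);_,_,v=np.linalg.svd(Y-q);print(q,np.degrees(np.arctan2(v[0][1],v[0][0])))
for c0 in ((.5527,-.1982),(.551,-.1995)): print(np.degrees(np.arctan2(*(q-c0)[::-1])))
E
```

```text
[(np.int32(68), array([338.8, 138.1])), (np.int32(176), array([325.3, 129.3])), (np.int32(55), array([255.8, 138.5])), (np.int32(176), array([240., 155.])), (np.int32(213), array([269.9, 251.7]))]
[[ 0.60757012 -0.23898696  0.015     ]
 [ 0.61609092 -0.2259407   0.015     ]
 [ 0.60890261 -0.15911575  0.015     ]
 [ 0.59345109 -0.14299705  0.015     ]
 [ 0.49062523 -0.16920248  0.015     ]]
255
[ 0.59451958 -0.18733124] -164.76091906326707
14.568661767594655
15.621832302581746
```

Emit:
servo_tool(
  dp=[
    [-0.001,0,0],
    [-0.001,0,0],
    [-0.001,0.0005,0],
    [-0.001,0.0005,0],
    [-0.001,0.0005,0],
    [-0.001,0.0005,0],
    [-0.001,0.0005,0],
    [-0.001,0.0005,0],
    [-0.001,0.0005,0],
    [-0.001,0.0005,0],
  ],
  turn=[
    [0,0,-0.05],
    [0,0,-0.08],
    [0,0,-0.1],
    [0,0,-0.1],
    [0,0,-0.1],
    [0,0,-0.1],
    [0,0,-0.1],
    [0,0,-0.1],
    [0,0,-0.1],
    [0,0,-0.1],
  ],
)

```text
t: 4.23
ee_pos: [0.5514, -0.2014, 0.1612]
ee_rot: [179.7, -0.6, -58.5]
force: [0.5, 0.1, -0.3]
finger_gap: 0.0142
```

```bash
python3 - <<'E'
from h import *
st()
E
```

```text
4.23 [ 0.5514 -0.2014  0.1612] [179.75  -0.62 -58.54] v 58.17 F [ 0.51  0.12 -0.26] [0.237 0.064 0.086] 0.0142 [  12.7   34.1    7.4  102.7   -5.2   43.3 -126. ]
```

Emit:
servo_tool(
  dp=[
    [-0.001,0.001,0],
    [-0.001,0.001,0],
    [0,0,0],
    [0,0,0],
  ],
  turn=[
    [0,0,-0.1],
    [0,0,-0.07],
    [0,0,0],
    [0,0,0],
  ],
)

```text
t: 4.57
ee_pos: [0.551, -0.2011, 0.1612]
ee_rot: [179.7, -0.7, -69.5]
force: [0.2, -0.4, 2.1]
finger_gap: 0.0144
```

```bash
python3 - <<'E'
from h import *
st()
E
```

```text
4.57 [ 0.551  -0.2011  0.1612] [179.73  -0.71 -69.46] v 1.23 F [ 0.18 -0.43  2.15] [ 0.397  0.129 -0.019] 0.0144 [  10.5   34.3   10.7  102.7   -7.7   43.5 -134.5]
```

Emit:
servo_tool(
  dp=[
    [0,0,0],
    [0,0,0],
    [0,0,0],
    [0,0,0],
  ],
  turn=[
    [0,0,-0.07],
    [0,0,-0.035],
    [0,0,0],
    [0,0,0],
  ],
)

```text
t: 4.9
ee_pos: [0.5508, -0.201, 0.1612]
ee_rot: [179.7, -0.7, -75.4]
force: [-0.1, -0.6, 1.2]
finger_gap: 0.0143
```

```bash
python3 - <<'E'
from h import *
st()
E
```

```text
4.9 [ 0.5508 -0.201   0.1612] [179.72  -0.66 -75.38] v 0.64 F [-0.09 -0.56  1.24] [ 0.354  0.038 -0.03 ] 0.0143 [   9.4   34.5   12.4  102.7   -9.1   43.7 -139. ]
```

Emit:
servo_tool(
  dp=[
    [0,0,0],
    [0,0,0],
  ],
  turn=[
    [0,0,0.011],
    [0,0,0],
  ],
)

```text
t: 5.07
ee_pos: [0.5508, -0.201, 0.1612]
ee_rot: [179.7, -0.7, -74.4]
force: [0.2, 0.0, 1.7]
finger_gap: 0.0141
```

Emit:
servo_tool(
  dp=[
    [0,0,0],
    [0,0,0],
    [0,0,0],
    [0,0,0],
    [0,0,0.05],
    [0,0,0.1],
    [0,0,0.05],
    [0,0,0],
    [0,0,0],
  ],
  turn=[
    [0,0,0],
    [0,0,0],
    [0,0,0],
    [0,0,0],
    [0,0,0],
    [0,0,0],
    [0,0,0],
    [0,0,0],
    [0,0,0],
  ],
  claw=1,
)

```text
t: 5.82
ee_pos: [0.5494, -0.2008, 0.2422]
ee_rot: [179.5, -0.6, -74.2]
force: [0.1, 0.1, 0.5]
finger_gap: 0.0855
```

```bash
python3 - <<'E'
from h import *
import pickle
st(); d=snap('wrist'); save(d,'w4'); pickle.dump(d,open('w4.pkl','wb'));dtop(d)
E
```

```text
5.82 [ 0.5494 -0.2008  0.2422] [179.49  -0.55 -74.15] v 1.45 F [0.14 0.12 0.5 ] [ 0.007 -0.021 -0.009] 0.0855 [   8.6   29.1   13.6   97.5   -7.1   54.4 -139.5]
n 680 minarea ((0.5507726669311523, -0.1991967260837555), (0.014692145399749279, 0.01997816190123558), 15.03658390045166) z 0.1297035793642915
flat az 15.223755 len 0.01584229
```

View pics/w4.png

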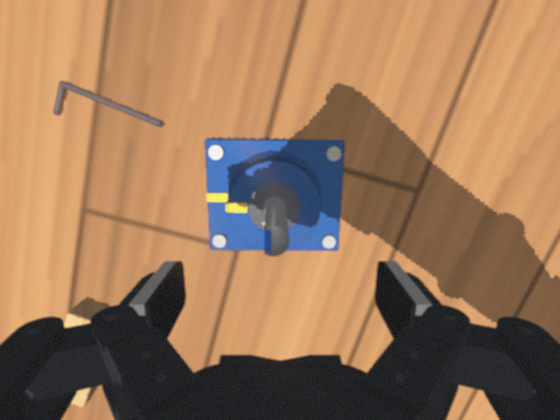

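Emit:
servo_tool(
  dp=[
    [-0.014,0.094,-0.005],
    [-0.014,0.094,-0.005],
    [-0.014,0.094,-0.005],
    [-0.014,0.094,-0.005],
    [-0.014,0.094,-0.005],
    [-0.014,0.094,-0.005],
    [-0.014,0.094,-0.005],
    [-0.014,0.094,-0.005],
    [-0.014,0.094,-0.005],
    [-0.014,0.094,-0.005],
    [-0.014,0.094,-0.005],
  ],
  turn=[
    [0,0,0.09],
    [0,0,0.09],
    [0,0,0.09],
    [0,0,0.09],
    [0,0,0.09],
    [0,0,0.09],
    [0,0,0.09],
    [0,0,0.09],
    [0,0,0.09],
    [0,0,0.09],
    [0,0,0.09],
  ],
)

```text
t: 6.78
ee_pos: [0.477, 0.2178, 0.207]
ee_rot: [178.8, -0.3, -13.0]
force: [0.3, -0.1, 0.5]
finger_gap: 0.0857
```

Emit:
servo_tool(
  dp=[
    [0,0,0],
    [0,0,0],
    [0,0,0],
  ],
  turn=[
    [0,0,0],
    [0,0,0],
    [0,0,0],
  ],
)

```text
t: 7.03
ee_pos: [0.4721, 0.2288, 0.2029]
ee_rot: [178.9, 0.2, -11.8]
force: [0.3, -0.1, -0.2]
finger_gap: 0.0856
```

```bash
python3 - <<'E'
from h import *
import pickle
st(); d=snap('wrist'); save(d,'w5'); pickle.dump(d,open('w5.pkl','wb'))
E
```

```text
7.03 [0.4721 0.2288 0.2029] [ 1.7893e+02  1.7000e-01 -1.1790e+01] v 0.96 F [ 0.3  -0.14 -0.23] [-0.003 -0.003  0.065] 0.0856 [ -25.2   26.6   -5.4  108.6    4.3   45.8 -134.9]
```

View pics/w5.png

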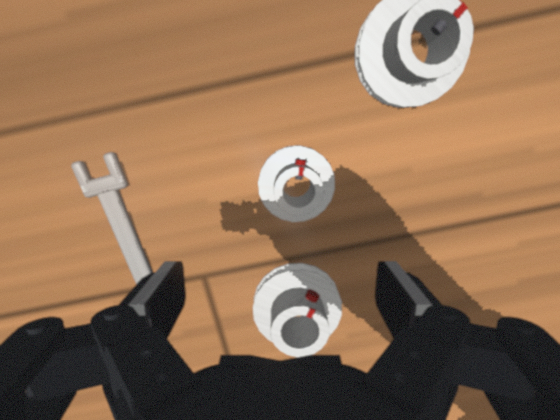

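```bash
cat >> h.py <<'E'
def circ(P):
    A=np.c_[2*P,np.ones(len(P))]; s=np.linalg.lstsq(A,(P**2).sum(1),rcond=None)[0]; return s[:2],np.sqrt(s[2]+s[:2]@s[:2])
def pulley(d,c0,zb=0.,R=.035):
    C=cloud(d); r=np.hypot(C[:,:,0]-c0[0],C[:,:,1]-c0[1])
    out={}
    for nm,lo,hi in (('sheave',.009,.015),('hubtop',.032,.040)):
        m=((r<R)&(C[:,:,2]>zb+lo)&(C[:,:,2]<zb+hi))
        P=C[m][:,:2]; h=cv2.convexHull(P.astype(np.float32))[:,0]; (c,rad)=cv2.minEnclosingCircle(P.astype(np.float32)); out[nm]=np.array(c)
        print(nm,m.sum(),'mec',np.round(c,4),'D',round(2*rad,4),'fit',[np.round(x,4) for x in circ(h)],'z',np.median(C[m][:,2]))
    hsv=cv2.cvtColor(d['pixels'],cv2.COLOR_RGB2HSV)
    red=((hsv[:,:,0]<8)|(hsv[:,:,0]>172))&(hsv[:,:,1]>140)
    m=red&(r<R)&(C[:,:,2]>zb+.033); Q=C[m]; q=Q[:,:2].mean(0)
    for k in out: e=q-out[k]; print('mark',m.sum(),q.round(4),'az from',k,np.degrees(np.arctan2(e[1],e[0])),np.hypot(*e))
    v=np.linalg.svd(Q[:,:2]-q)[2][0]; print('mark line az',np.degrees(np.arctan2(v[1],v[0])))
    m=red&(r<R)&(C[:,:,2]<zb+.03); 
    if m.sum(): print('screw',m.sum(),C[m].mean(0).round(4))
E
python3 - <<'E'
from h import *
import pickle
d=pickle.load(open('w5.pkl','rb')); pulley(d,onz(d,296.,185.,.012)[0]); 
p=proj(d,[[.483,.21,.036]])[0].astype(int); save(d,'w5c',(240,130,350,240),6)
E
```

```text
sheave 2465 mec [0.4848 0.2096] D 0.0641 fit [array([0.4848, 0.2097]), np.float64(0.0316)] z 0.011641285766731957
hubtop 1145 mec [0.4849 0.2096] D 0.0381 fit [array([0.4849, 0.2097]), np.float64(0.0188)] z 0.03559776432672379
mark 23 [0.4986 0.2051] az from sheave -18.105023361512664 0.014516842521453476
mark 23 [0.4986 0.2051] az from hubtop -17.955306582746157 0.014434168869250492
mark line az 59.873750237231896
screw 39 [0.505  0.2036 0.0276]
```

View pics/w5c.png

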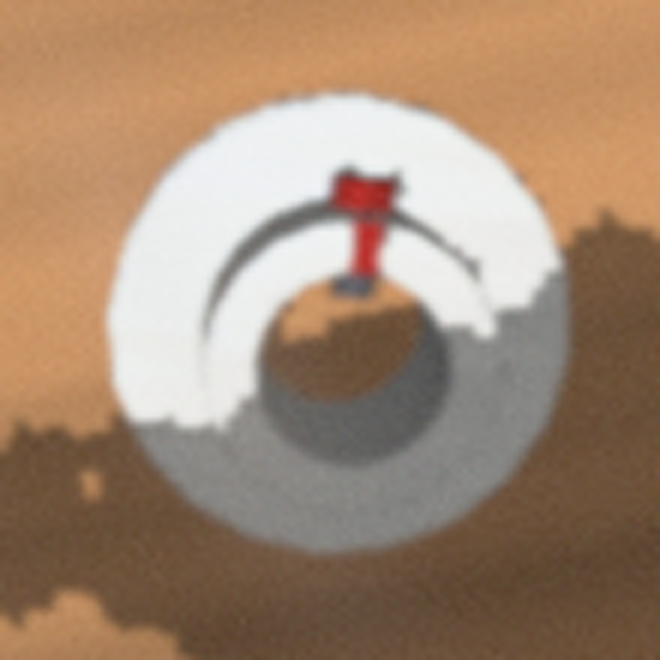

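Emit:
servo_tool(
  dp=[
    [0.032,-0.048,-0.05],
    [0,0,-0.08],
    [0,0,-0.05],
    [0,0,0],
    [0,0,0],
  ],
  turn=[
    [0.018,-0.003,-0.06],
    [0,0,-0.026],
    [0,0,0],
    [0,0,0],
    [0,0,0],
  ],
)

```text
t: 7.5
ee_pos: [0.4879, 0.2006, 0.1289]
ee_rot: [179.9, 0.0, -18.0]
force: [0.2, -0.9, 0.1]
finger_gap: 0.0854
```

```bash
python3 - <<'E'
from h import *
import pickle
st(); d=snap('wrist'); save(d,'w6');pickle.dump(d,open('w6.pkl','wb')); pulley(d,(.4848,.2096)) 
E
```

```text
7.5 [0.4879 0.2006 0.1289] [ 1.7993e+02  5.0000e-02 -1.8050e+01] v 1.38 F [ 0.18 -0.88  0.11] [-0.038 -0.008  0.022] 0.0854 [ -22.7   32.6   -3.5  112.9    3.3   34.6 -136.4]
sheave 3708 mec [0.4847 0.2097] D 0.0645 fit [array([0.4848, 0.2095]), np.float64(0.0318)] z 0.01165284071752129
hubtop 2137 mec [0.4847 0.2093] D 0.0387 fit [array([0.4849, 0.2094]), np.float64(0.0189)] z 0.03552321551350754
mark 44 [0.4996 0.2048] az from sheave -18.240855370505372 0.01567112522481676
mark 44 [0.4996 0.2048] az from hubtop -16.94779297693608 0.015575101980208391
mark line az 162.31839516194125
screw 94 [0.5055 0.2031 0.0273]
```

View pics/w6.png

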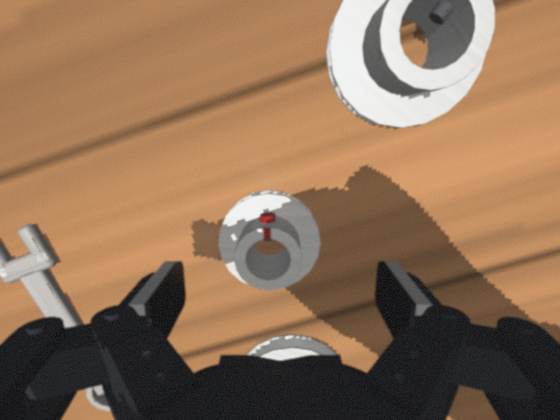

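Emit:
servo_tool(
  dp=[
    [-0.008,0.023,0],
    [0,0,0],
    [0,0,0],
  ],
  turn=[
    [0,0,0.008],
    [0,0,0],
    [0,0,0],
  ],
)

```text
t: 7.8
ee_pos: [0.4857, 0.2101, 0.132]
ee_rot: [-179.9, -0.1, -17.6]
force: [0.4, 0.8, 0.4]
finger_gap: 0.0852
```

Emit:
servo_tool(
  dp=[
    [0,0,-0.05],
    [0,0,-0.05],
    [0,0,0],
    [0,0,0],
  ],
  turn=[
    [0,0,0],
    [0,0,0],
    [0,0,0],
    [0,0,0],
  ],
)

```text
t: 8.13
ee_pos: [0.4877, 0.2131, 0.0958]
ee_rot: [-179.5, -0.5, -17.4]
force: [0.3, 0.5, -0.4]
finger_gap: 0.0855
```

```bash
python3 - <<'E'
from h import *
st()
E
```

```text
8.13 [0.4877 0.2131 0.0958] [-179.54   -0.5   -17.44] v 0.68 F [ 0.28  0.46 -0.39] [0.019 0.053 0.031] 0.0855 [ -24.1   35.7   -3.2  114.3    3.8   29.5 -137.5]
```

Emit:
servo_tool(
  dp=[
    [-0.007,-0.009,-0.02],
    [0,0,-0.006],
    [0,0,0],
  ],
  turn=[
    [-0.005,0.01,0],
    [0,0,0],
    [0,0,0],
  ],
)

```text
t: 8.38
ee_pos: [0.4854, 0.21, 0.0873]
ee_rot: [-179.9, -0.1, -17.4]
force: [-0.3, 0.5, 0.3]
finger_gap: 0.0855
```

```bash
python3 - <<'E'
from h import *
st()
E
```

```text
8.38 [0.4854 0.21   0.0873] [-1.7992e+02 -1.1000e-01 -1.7390e+01] v 0.96 F [-0.29  0.47  0.26] [ 0.074  0.011 -0.021] 0.0855 [ -24.    36.5   -3.2  114.7    4.    28.8 -137.4]
```

Emit:
servo_tool(
  dp=[
    [-0.001,-0.001,-0.006],
    [0,0,0],
  ],
  turn=[
    [0,0.002,0],
    [0,0,0],
  ],
)

```text
t: 8.55
ee_pos: [0.4853, 0.2096, 0.0855]
ee_rot: [-179.9, -0.0, -17.4]
force: [0.2, -0.1, -1.1]
finger_gap: 0.0854
```

Emit:
servo_tool(
  dp=[
    [0,0,0],
    [0,0,0],
    [0,0,0],
    [0,0,0],
    [0,0,0],
    [0,0,0],
  ],
  turn=[
    [0,0,0],
    [0,0,0],
    [0,0,0],
    [0,0,0],
    [0,0,0],
    [0,0,0],
  ],
  claw=-1,
)

```text
t: 9.05
ee_pos: [0.4858, 0.2096, 0.0865]
ee_rot: [-179.9, -0.1, -17.4]
force: [0.5, 0.2, -2.2]
finger_gap: 0.037
```

```bash
python3 - <<'E'
from h import *
import pickle
st();d=snap('wrist'); save(d,'w7');pickle.dump(d,open('w7.pkl','wb'))
E
```

```text
9.05 [0.4858 0.2096 0.0865] [-1.7987e+02 -1.0000e-01 -1.7430e+01] v 0.1 F [ 0.52  0.2  -2.21] [-0.027 -0.028  0.014] 0.037 [ -23.9   36.5   -3.2  114.7    3.9   28.7 -137.3]
```

View pics/w7.png

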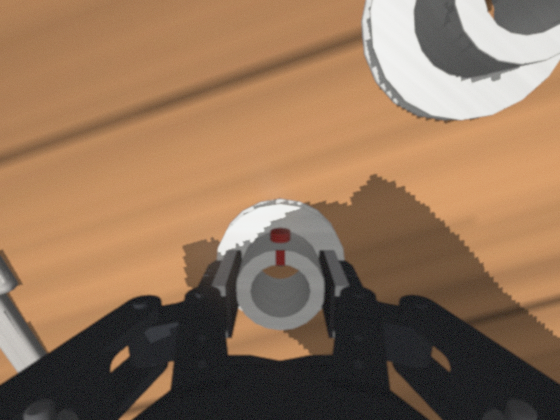

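```bash
cat >> h.py <<'E'
def held(d):
    "hub top and sheave in yaw-frame relative to TCP"
    s=d['state']; C=cloud(d); T=Ro.from_euler('xyz',s['ee_rot'],degrees=True).as_matrix()
    Q=(C-s['ee_pos'])@T   # tool coords
    for nm,zt,R in (('hubtop',.0505,.021),('sheave',.0745,.034)):
        m=(np.hypot(Q[:,:,0],Q[:,:,1])<R)&(abs(Q[:,:,2]-zt)<.005)&(abs(Q[:,:,1])<(.0175 if nm=='hubtop' else .05))
        P=Q[m]; A=np.c_[P[:,:2],np.ones(len(P))]; k=np.linalg.lstsq(A,P[:,2],rcond=None)[0]
        c,r=cv2.minEnclosingCircle(P[:,:2].astype(np.float32))
        x=P[:,0]
        print(nm,m.sum(),'ztool',np.median(P[:,2]).round(4),'tilt deg x,y',np.degrees(k[:2]).round(2),'mec',np.round(c,4),round(2*r,4),'x range',np.percentile(x,[.5,99.5]).round(4))
E
python3 - <<'E'
from h import *
import pickle
d=pickle.load(open('w7.pkl','rb')); held(d); pulley(d,(.4848,.2095))
E
```

```text
hubtop 3689 ztool 0.051 tilt deg x,y [ 0.16 -0.24] mec [-0.0009  0.0003] 0.0402 x range [-0.0188  0.0181]
sheave 4148 ztool 0.0748 tilt deg x,y [ 0.98 -0.09] mec [-0.0008 -0.0006] 0.064 x range [-0.0137  0.0304]
sheave 3857 mec [0.4854 0.2105] D 0.064 fit [array([0.4855, 0.2106]), np.float64(0.0316)] z 0.011686286663192297
hubtop 4378 mec [0.4928 0.2084] D 0.0639 fit [array([0.4887, 0.2095]), np.float64(0.0251)] z 0.03557420818891136
mark 97 [0.5003 0.2057] az from sheave -17.88338290085412 0.015616063952647502
mark 97 [0.5003 0.2057] az from hubtop -19.39524924950094 0.007942499239103359
mark line az 163.114926848884
screw 153 [0.5061 0.2044 0.0272]
```

Emit:
servo_tool(
  dp=[
    [0,0,0.04],
    [0,0,0.09],
    [0,0,0.1],
    [0,0,0.1],
    [0,0,0.06],
    [0,0,0],
  ],
  turn=[
    [0,0,0],
    [0,0,0],
    [0,0,0],
    [0,0,0],
    [0,0,0],
    [0,0,0],
  ],
)

```text
t: 9.6
ee_pos: [0.4819, 0.2081, 0.2451]
ee_rot: [179.7, 0.4, -17.4]
force: [1.0, 0.8, -2.1]
finger_gap: 0.0368
```

```bash
python3 - <<'E'
from h import *
st();d=snap('wrist'); save(d,'w8'); held(d)
E
```

```text
9.6 [0.4819 0.2081 0.2451] [179.71   0.39 -17.39] v 2.42 F [ 1.01  0.84 -2.13] [ 0.073 -0.071  0.007] 0.0368 [ -22.9   23.6   -4.4  105.7    2.2   51.3 -135.7]
hubtop 3702 ztool 0.051 tilt deg x,y [ 0.18 -0.3 ] mec [-0.0008  0.0006] 0.0405 x range [-0.0187  0.0182]
sheave 4141 ztool 0.0748 tilt deg x,y [ 1.02 -0.11] mec [-0.0006 -0.0007] 0.0639 x range [-0.0135  0.0306]
```

View pics/w8.png

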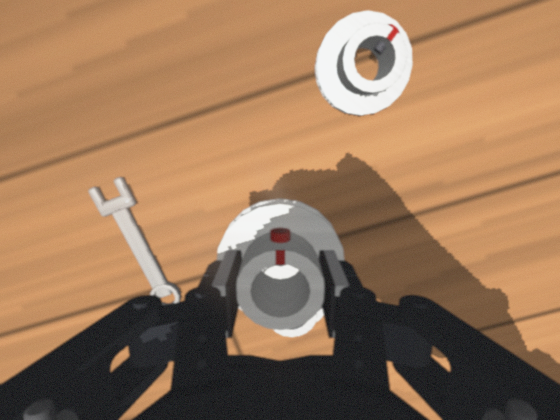

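Emit:
servo_tool(
  dp=[
    [0.016,-0.06,0.003],
    [0.016,-0.09,0],
    [0.017,-0.095,0],
    [0.017,-0.095,0],
    [0.017,-0.095,0],
    [0.017,-0.095,0],
    [0.017,-0.095,0],
    [0.017,-0.095,0],
    [0.017,-0.095,0],
    [0.017,-0.095,0],
    [0.01,-0.06,0],
    [0,0,0],
  ],
  turn=[
    [0,0,0.03],
    [0,0,0.05],
    [0,0,0.05],
    [0,0,0.05],
    [0,0,0.05],
    [0,0,0.05],
    [0,0,0.05],
    [0,0,0.05],
    [0,0,0.05],
    [0,0,0.05],
    [0,0,0.03],
    [0,0,0],
  ],
)

```text
t: 10.65
ee_pos: [0.5414, -0.1947, 0.2217]
ee_rot: [-179.9, 2.3, 15.5]
force: [-0.6, -0.5, -3.3]
finger_gap: 0.0371
```

Emit:
servo_tool(
  dp=[
    [0,0,0],
    [0,0,0],
  ],
  turn=[
    [0,0,0],
    [0,0,0],
  ],
)

```text
t: 10.82
ee_pos: [0.5394, -0.1964, 0.2172]
ee_rot: [-179.7, 2.6, 15.2]
force: [-0.4, -1.5, 1.2]
finger_gap: 0.0364
```

```bash
python3 - <<'E'
from h import *
st();d=snap('wrist'); save(d,'w9'); held(d)
E
```

```text
10.82 [ 0.5394 -0.1964  0.2172] [-179.68    2.63   15.22] v 1.29 F [-0.39 -1.48  1.15] [-0.689 -0.161 -0.018] 0.0364 [ 22.9  30.1  -9.1  99.    6.9  53.8 -64.1]
hubtop 3694 ztool 0.051 tilt deg x,y [ 0.   -0.15] mec [-0.0004 -0.0002] 0.0393 x range [-0.0185  0.0184]
sheave 4144 ztool 0.0748 tilt deg x,y [ 0.93 -0.14] mec [-0.0005 -0.0006] 0.0641 x range [-0.0133  0.0308]
```

View pics/w9.png

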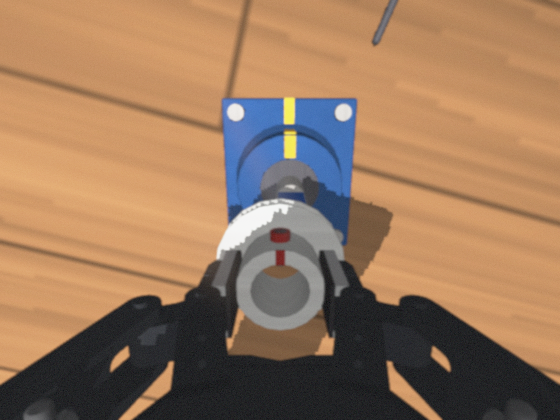

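Emit:
servo_tool(
  dp=[
    [0,0,0.05],
    [0.035,-0.005,0.03],
    [0,0,0],
    [0,0,0],
  ],
  turn=[
    [0,0,0],
    [0.01,-0.042,0],
    [0,0,0],
    [0,0,0],
  ],
)

```text
t: 11.2
ee_pos: [0.5542, -0.1913, 0.2481]
ee_rot: [-179.5, -0.0, 15.7]
force: [-0.3, 0.5, -0.9]
finger_gap: 0.0368
```

```bash
python3 - <<'E'
from h import *
st();d=snap('wrist'); save(d,'w10'); held(d);save(snap('scene'),'s10',(100,150,240,310),4)
E
```

```text
11.2 [ 0.5542 -0.1913  0.2481] [-1.795e+02 -2.000e-02  1.569e+01] v 1.82 F [-0.31  0.5  -0.94] [ 0.028  0.006 -0.006] 0.0368 [ 23.5  28.4 -10.2  96.5   5.3  55.8 -62.9]
hubtop 3661 ztool 0.051 tilt deg x,y [ 0.09 -0.27] mec [-0.0001 -0.0005] 0.0388 x range [-0.0184  0.0185]
sheave 4142 ztool 0.0749 tilt deg x,y [ 1.02 -0.06] mec [-0.0002 -0.0005] 0.064 x range [-0.0133  0.0308]
```

View pics/w10.png

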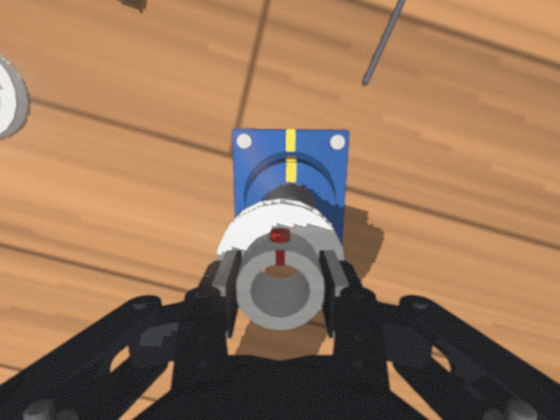

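View pics/s10.png

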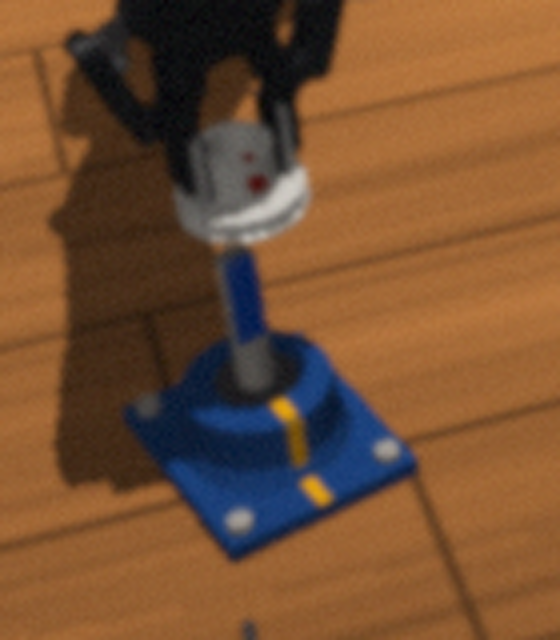

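Emit:
servo_tool(
  dp=[
    [-0.002,-0.018,-0.03],
    [0,0,-0.025],
    [0,0,0],
    [0,0,0],
  ],
  turn=[
    [-0.008,-0.002,-0.007],
    [0,0,0],
    [0,0,0],
    [0,0,0],
  ],
)

```text
t: 11.63
ee_pos: [0.5524, -0.1968, 0.2232]
ee_rot: [-179.9, 0.2, 15.4]
force: [0.4, 0.1, -2.4]
finger_gap: 0.0369
```

```bash
python3 - <<'E'
from h import *
st()
E
```

```text
11.63 [ 0.5524 -0.1968  0.2232] [-179.89    0.19   15.39] v 1.37 F [ 0.43  0.14 -2.35] [-0.013 -0.024 -0.012] 0.0369 [ 23.5  29.9  -9.7  98.3   6.1  52.5 -63.3]
```

Emit:
servo_tool(
  dp=[
    [0.0025,-0.005,0],
    [0,0,0],
    [0,0,0],
  ],
  turn=[
    [-0.002,-0.003,-0.003],
    [0,0,0],
    [0,0,0],
  ],
)

```text
t: 11.88
ee_pos: [0.5533, -0.1981, 0.2228]
ee_rot: [-180.0, 0.1, 15.3]
force: [0.0, -0.4, -2.4]
finger_gap: 0.0367
```

```bash
python3 - <<'E'
from h import *
import pickle
st();d=snap('wrist'); save(d,'w11',(200,180,360,340),4);pickle.dump(d,open('w11.pkl','wb'))
t=snap('scene');save(t,'s11',(110,180,220,290),6);pickle.dump(t,open('s11.pkl','wb'));t=snap('top');save(t,'t11',(330,160,430,260),6);pickle.dump(t,open('t11.pkl','wb'))
E
```

```text
11.88 [ 0.5533 -0.1981  0.2228] [-1.7998e+02  1.0000e-01  1.5250e+01] v 0.38 F [ 0.03 -0.36 -2.37] [-0.005  0.026 -0.045] 0.0367 [ 23.5  30.   -9.6  98.3   6.1  52.4 -63.4]
```

View pics/w11.png

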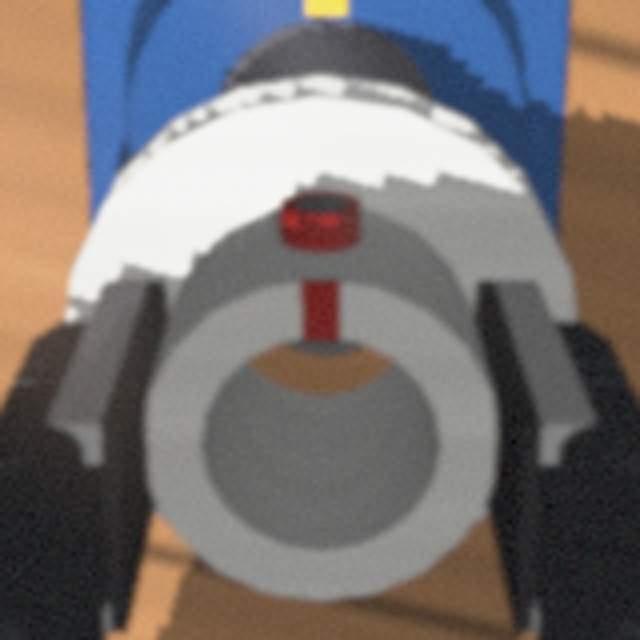

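View pics/s11.png

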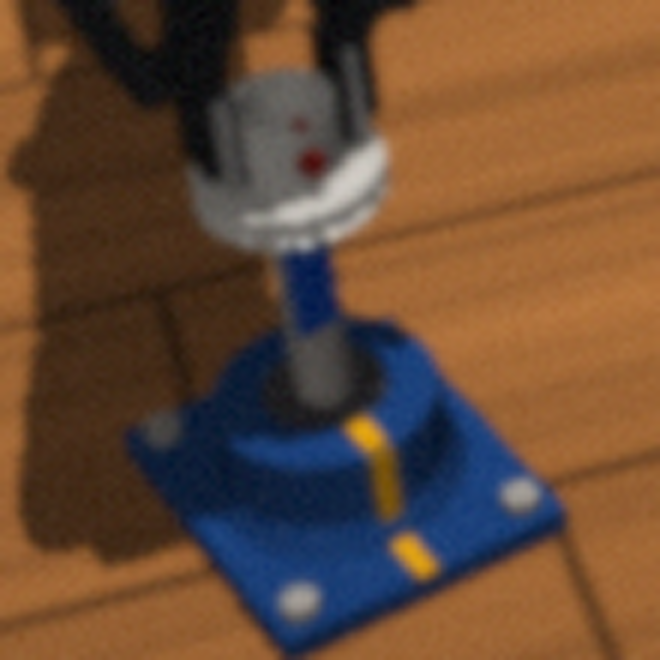

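Emit:
servo_tool(
  dp=[
    [0,-0.001,-0.02],
    [0,0,0],
    [0,0,0],
  ],
  turn=[
    [0,-0.001,0],
    [0,0,0],
    [0,0,0],
  ],
)

```text
t: 12.28
ee_pos: [0.5536, -0.1987, 0.2147]
ee_rot: [179.9, -0.0, 15.2]
force: [0.7, 0.0, -2.0]
finger_gap: 0.0372
```

```bash
python3 - <<'E'
from h import *
st()
E
```

```text
12.28 [ 0.5536 -0.1987  0.2147] [ 1.7994e+02 -5.0000e-02  1.5240e+01] v 1.1 F [ 0.7   0.01 -2.01] [ 0.034 -0.024  0.019] 0.0372 [ 23.5  30.4  -9.6  98.9   6.2  51.1 -63.4]
```

Emit:
servo_tool(
  dp=[
    [0,0,-0.025],
    [0,0,0],
    [0,0,0],
  ],
  turn=[
    [0,0,0],
    [0,0,0],
    [0,0,0],
  ],
)

```text
t: 12.53
ee_pos: [0.5535, -0.1987, 0.2034]
ee_rot: [180.0, -0.0, 15.2]
force: [0.5, -0.0, -1.6]
finger_gap: 0.0367
```

```bash
python3 - <<'E'
from h import *
st();d=snap('wrist'); save(d,'w12',(200,180,360,340),4)
E
```

```text
12.53 [ 0.5535 -0.1987  0.2034] [ 1.7995e+02 -3.0000e-02  1.5240e+01] v 1.38 F [ 0.52 -0.02 -1.58] [-0.004 -0.022 -0.042] 0.0367 [ 23.4  31.2  -9.4  99.6   6.4  49.7 -63.6]
```

View pics/w12.png

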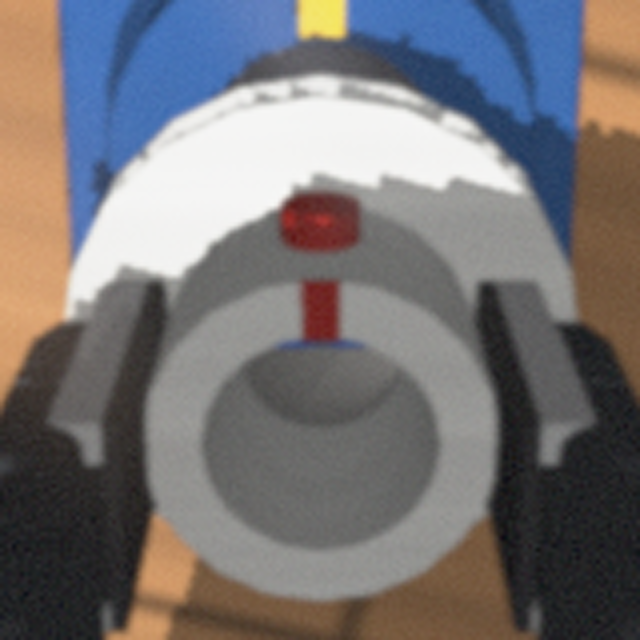

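Emit:
servo_tool(
  dp=[
    [0,0,-0.016],
    [0,0,0],
    [0,0,0],
  ],
  turn=[
    [0,0,0],
    [0,0,0],
    [0,0,0],
  ],
)

```text
t: 12.83
ee_pos: [0.5533, -0.1987, 0.1961]
ee_rot: [180.0, 0.0, 15.2]
force: [1.2, -0.0, -2.1]
finger_gap: 0.037
```

Emit:
servo_tool(
  dp=[
    [0,0,-0.01],
    [0,0,0],
    [0,0,0],
  ],
  turn=[
    [0,0,0],
    [0,0,0],
    [0,0,0],
  ],
)

```text
t: 13.08
ee_pos: [0.5534, -0.1987, 0.1917]
ee_rot: [180.0, -0.0, 15.2]
force: [0.0, -0.0, -2.1]
finger_gap: 0.0366
```

```bash
python3 - <<'E'
from h import *
st();d=snap('wrist'); save(d,'w13',(200,180,360,340),4)
E
```

```text
13.08 [ 0.5534 -0.1987  0.1917] [ 1.7997e+02 -1.0000e-02  1.5240e+01] v 0.39 F [ 0.02 -0.03 -2.06] [-0.023 -0.024  0.012] 0.0366 [ 23.3  31.9  -9.3 100.3   6.6  48.2 -63.8]
```

View pics/w13.png

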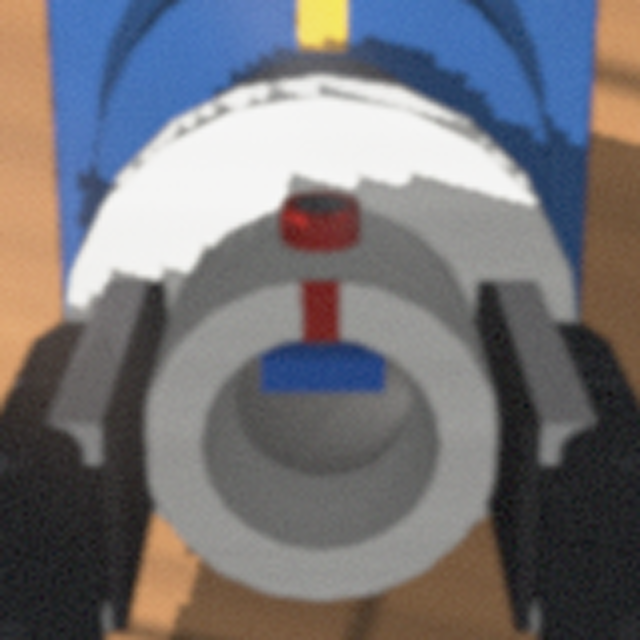

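Emit:
servo_tool(
  dp=[
    [0,0,-0.025],
    [0,0,-0.02],
    [0,0,0],
    [0,0,0],
  ],
  turn=[
    [0,0,0],
    [0,0,0],
    [0,0,0],
    [0,0,0],
  ],
)

```text
t: 13.47
ee_pos: [0.5533, -0.1987, 0.1718]
ee_rot: [180.0, -0.0, 15.2]
force: [-0.5, -0.6, -2.1]
finger_gap: 0.0366
```

```bash
python3 - <<'E'
from h import *
st()
E
```

```text
13.47 [ 0.5533 -0.1987  0.1718] [ 1.7997e+02 -2.0000e-02  1.5240e+01] v 0.98 F [-0.49 -0.59 -2.14] [-0.018 -0.041  0.058] 0.0366 [ 23.2  33.3  -9.1 101.5   7.   45.7 -64.1]
```

Emit:
servo_tool(
  dp=[
    [0,0,-0.009],
    [0,0,0],
    [0,0,0],
  ],
  turn=[
    [0,0,0],
    [0,0,0],
    [0,0,0],
  ],
)

```text
t: 13.72
ee_pos: [0.5532, -0.1986, 0.1674]
ee_rot: [180.0, 0.0, 15.2]
force: [-0.4, 0.1, -1.6]
finger_gap: 0.0366
```

```bash
python3 - <<'E'
from h import *
import pickle
st();d=snap('wrist'); save(d,'w14',(200,180,360,340),4);held(d);pickle.dump(d,open('w14.pkl','wb'));C=cloud(d)
s=d['state'];r=np.hypot(C[:,:,0]-.553,C[:,:,1]+.1987)
print('hubtop z',np.median(C[(r>.0135)&(r<.018)&(C[:,:,2]>.11)][:,2]))
dtop(d,(.553,-.1987),.126,.14,.0125)
E
```

```text
13.72 [ 0.5532 -0.1986  0.1674] [1.800e+02 3.000e-02 1.524e+01] v 0.38 F [-0.43  0.07 -1.6 ] [ 0.044 -0.004  0.004] 0.0366 [ 23.1  33.6  -9.  101.8   7.1  45.2 -64.2]
hubtop 3212 ztool 0.051 tilt deg x,y [ 1.17 -0.13] mec [-0.0003 -0.001 ] 0.0387 x range [-0.0156  0.0185]
sheave 3692 ztool 0.0749 tilt deg x,y [ 1.33 -0.02] mec [-0.0003 -0.0006] 0.0639 x range [-0.0061  0.0308]
hubtop z 0.16869663262787
n 1768 minarea ((0.5506611466407776, -0.19909745454788208), (0.016481930390000343, 0.01967807672917843), 16.990785598754883) z 0.12963735588636768
flat az 18.304367 len 0.014951056
```

View pics/w14.png

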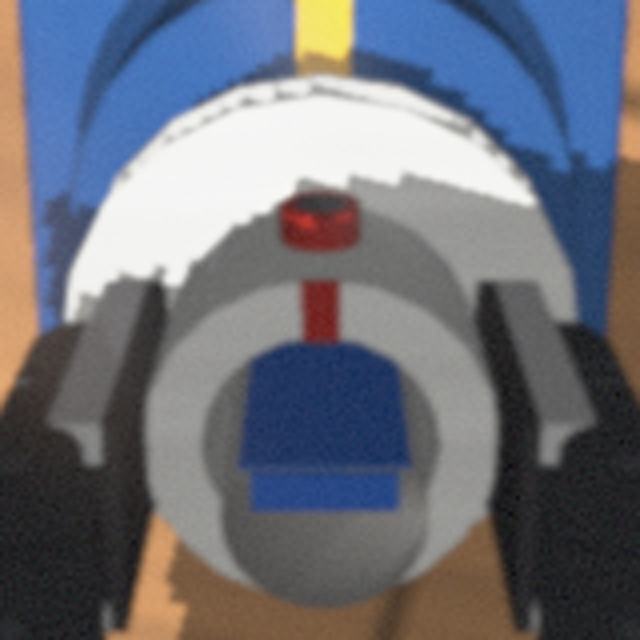

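Emit:
servo_tool(
  dp=[
    [-0.0035,-0.002,0],
    [0,0,0],
    [0,0,0],
  ],
  turn=[
    [0,0,0],
    [0,0,0],
    [0,0,0],
  ],
)

```text
t: 14.02
ee_pos: [0.5518, -0.1995, 0.1678]
ee_rot: [180.0, -0.0, 15.2]
force: [0.4, 0.1, -2.0]
finger_gap: 0.037
```

Emit:
servo_tool(
  dp=[
    [-0.002,-0.0005,0],
    [0,0,0],
    [0,0,0],
  ],
  turn=[
    [0,0,0],
    [0,0,0],
    [0,0,0],
  ],
)

```text
t: 14.27
ee_pos: [0.551, -0.1999, 0.1682]
ee_rot: [179.9, -0.0, 15.2]
force: [-0.6, 0.6, -2.2]
finger_gap: 0.0369
```

```bash
python3 - <<'E'
from h import *
st()
E
```

```text
14.27 [ 0.551  -0.1999  0.1682] [ 1.7995e+02 -4.0000e-02  1.5230e+01] v 0.22 F [-0.59  0.55 -2.16] [ 0.004  0.028 -0.055] 0.0369 [ 23.3  33.4  -9.1 102.    7.1  45.  -64. ]
```

Emit:
servo_tool(
  dp=[
    [-0.0012,-0.0002,-0.002],
    [0,0,0],
    [0,0,0],
  ],
  turn=[
    [0,0,0],
    [0,0,0],
    [0,0,0],
  ],
)

```text
t: 14.52
ee_pos: [0.5509, -0.1999, 0.1677]
ee_rot: [179.9, -0.1, 15.2]
force: [1.1, -0.4, -1.4]
finger_gap: 0.0367
```

```bash
python3 - <<'E'
from h import *
st();d=snap('wrist'); save(d,'w15',(200,180,360,340),4)
E
```

```text
14.52 [ 0.5509 -0.1999  0.1677] [ 1.7993e+02 -9.0000e-02  1.5240e+01] v 0.29 F [ 1.1  -0.38 -1.44] [-0.025  0.046  0.004] 0.0367 [ 23.3  33.4  -9.1 102.1   7.1  44.8 -64. ]
```

View pics/w15.png

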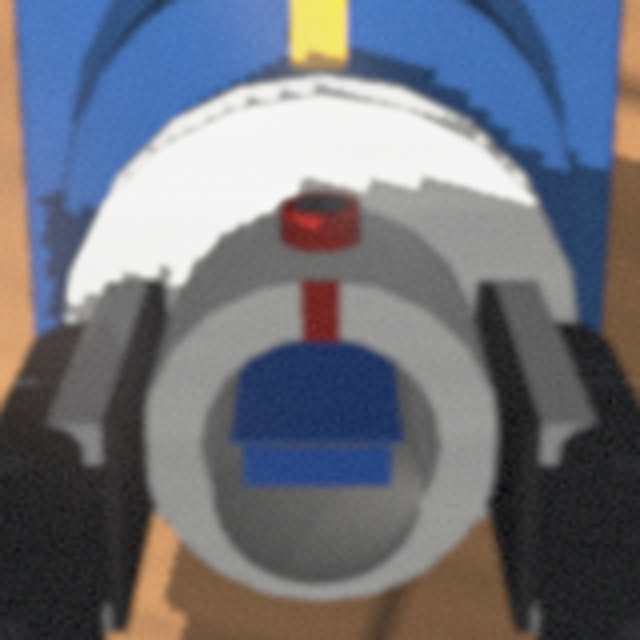

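```bash
cat > fl.py <<'E'
from h import *
def gap(d):
    s=d['state']; T=Ro.from_euler('xyz',s['ee_rot'],degrees=True).as_matrix()
    C=cloud(d); Q=(C-s['ee_pos'])@T
    m=(abs(C[:,:,2]-.13)<.002)&(np.hypot(Q[:,:,0],Q[:,:,1])<.02); P=Q[m]
    k=abs(P[:,1])<.006; xf=np.percentile(P[k][:,0],98); xb=np.percentile(P[abs(P[:,1])<.002][:,0],1)
    h=(abs(Q[:,:,2]-.051)<.0015)&(abs(Q[:,:,1])<.004)&(abs(Q[:,:,0])<.022); X=Q[h][:,0]; 
    f=X[X>0]; print('flat x',xf.round(4),'back',xb.round(4),'hub front ring x',np.percentile(f,[1,99]).round(4),'n',k.sum(), 'y range',np.percentile(P[:,1],[1,99]).round(4))
E
python3 - <<'E'
from fl import *
import pickle
gap(pickle.load(open('w14.pkl','rb'))); gap(snap('wrist')); st()
E
```

```text
flat x 0.0052 back -0.0104 hub front ring x [0.0045 0.0186] n 1112 y range [-0.019   0.0178]
flat x 0.0076 back -0.0075 hub front ring x [0.0068 0.0186] n 1127 y range [-0.019   0.0178]
14.62 [ 0.5509 -0.1999  0.1676] [ 1.7993e+02 -9.0000e-02  1.5240e+01] v 0.08 F [ 0.37  0.59 -2.33] [ 0.08  -0.038  0.035] 0.0372 [ 23.3  33.4  -9.1 102.1   7.1  44.8 -64. ]
```

Emit:
servo_tool(
  dp=[
    [-0.0015,-0.0004,0],
    [0,0,0],
    [0,0,0],
  ],
  turn=[
    [0,0,0],
    [0,0,0],
    [0,0,0],
  ],
)

```text
t: 14.87
ee_pos: [0.5508, -0.1999, 0.1677]
ee_rot: [179.9, -0.2, 15.3]
force: [0.3, 0.3, -2.0]
finger_gap: 0.037
```

```bash
cat >> fl.py <<'E'
def avg(n=4):
    F=[]
    for i in range(n):
        s=ctrl.read_state(); F.append(np.r_[s['force'],s['wrist_torque']]); d=snap('wrist')
    F=np.array(F); m=F.mean(0); print('mean F',m.round(2),'along flat',(m[:2]@[.965,.262]).round(2),'each',(F[:,:2]@[.965,.262]).round(1)); gap(d); st(); return d
E
python3 -c "
from fl import *
avg()"
```

```text
mean F [ 0.49  0.31 -2.01  0.02 -0.1   0.  ] along flat 0.55 each [0.4 0.7 0.2 0.9]
flat x 0.0077 back -0.0079 hub front ring x [0.007  0.0188] n 1125 y range [-0.019   0.0178]
15.07 [ 0.5508 -0.1999  0.1677] [ 1.7992e+02 -1.6000e-01  1.5250e+01] v 0.08 F [ 0.74 -0.34 -1.94] [ 0.041 -0.061  0.093] 0.0369 [ 23.4  33.4  -9.1 102.2   7.1  44.8 -64. ]
```

Emit:
servo_tool(
  dp=[
    [-0.0015,-0.0004,0],
  ],
  turn=[
    [0,0.002,0],
  ],
)

```text
t: 15.15
ee_pos: [0.5507, -0.1999, 0.1678]
ee_rot: [179.9, -0.1, 15.3]
force: [4.8, -0.2, -5.3]
finger_gap: 0.0366
```

```bash
python3 -c "
from fl import *
avg()"
```

```text
mean F [ 3.33 -0.07 -3.89  0.1  -0.68 -0.  ] along flat 3.19 each [4.6 2.6 3.  2.6]
flat x 0.0078 back -0.0077 hub front ring x [0.0072 0.0187] n 1125 y range [-0.019   0.0178]
15.35 [ 0.5507 -0.1998  0.1678] [ 1.7994e+02 -1.0000e-01  1.5270e+01] v 0.14 F [ 3.5   0.58 -3.32] [ 0.171 -0.743  0.01 ] 0.0366 [ 23.4  33.4  -9.1 102.2   7.1  44.8 -64. ]
```

```bash
python3 -c "
from fl import *
d=avg(8); save(d,'w16',(200,180,360,340),4); held(d); s=snap('scene'); save(s,'s16',(90,170,230,290),5)
"
```

```text
mean F [ 4.22  0.89 -4.01  0.17 -0.94  0.01] along flat 4.31 each [3.5 3.2 3.6 4.3 4.5 6.4 4.2 4.9]
flat x 0.0078 back -0.0077 hub front ring x [0.0071 0.0187] n 1115 y range [-0.019   0.0179]
15.75 [ 0.5507 -0.1999  0.1678] [ 1.7993e+02 -1.1000e-01  1.5270e+01] v 0.05 F [ 5.75  1.27 -4.04] [ 0.224 -1.061  0.018] 0.0365 [ 23.4  33.4  -9.1 102.2   7.1  44.8 -64. ]
hubtop 3495 ztool 0.051 tilt deg x,y [0.95 0.13] mec [-0.0004 -0.0008] 0.0393 x range [-0.0184  0.0185]
sheave 3680 ztool 0.0749 tilt deg x,y [ 1.05 -0.09] mec [-0.0002 -0.0007] 0.0638 x range [-0.0055  0.0309]
```

View pics/w16.png

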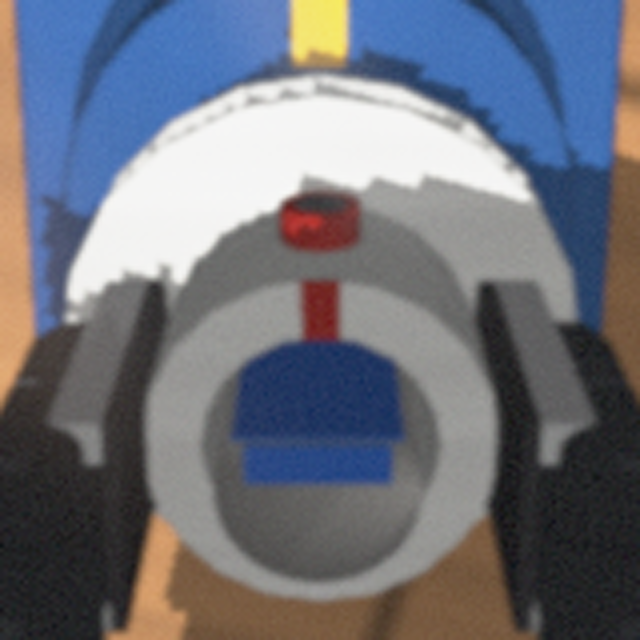

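View pics/s16.png

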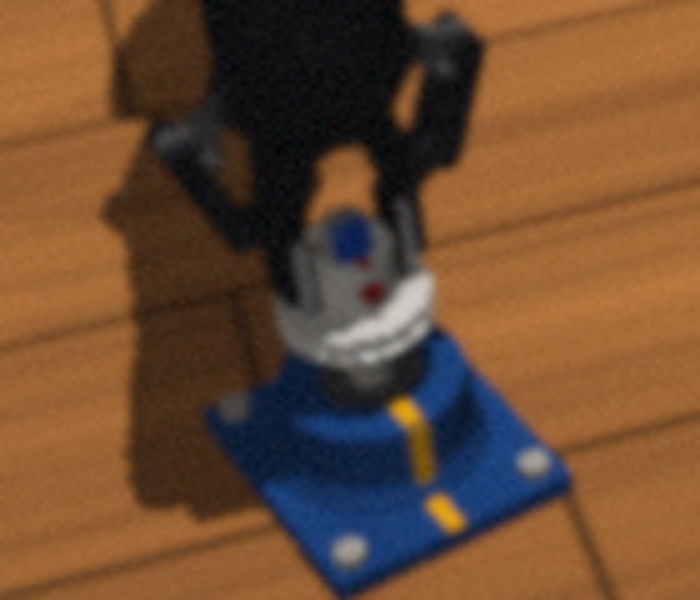

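Emit:
servo_tool(
  dp=[
    [0,0,0],
    [-0.0007,-0.0002,0],
  ],
  turn=[
    [0,0.002,0],
    [0,0,0],
  ],
)

```text
t: 15.97
ee_pos: [0.5508, -0.1999, 0.1679]
ee_rot: [180.0, -0.0, 15.3]
force: [4.2, 1.4, -4.1]
finger_gap: 0.0367
```

```bash
python3 -c "
from fl import *
avg(12)
"
```

```text
mean F [ 5.11  0.87 -4.6   0.16 -1.04  0.01] along flat 5.16 each [4.4 4.3 5.4 5.3 5.8 5.9 5.6 4.7 6.7 4.4 5.1 4.3]
flat x 0.0078 back -0.0077 hub front ring x [0.0072 0.0186] n 1117 y range [-0.019   0.0178]
16.57 [ 0.5508 -0.1999  0.1678] [ 1.7996e+02 -3.0000e-02  1.5270e+01] v 0.08 F [ 5.37  0.66 -5.88] [ 0.232 -1.071  0.024] 0.0367 [ 23.3  33.4  -9.1 102.1   7.1  45.  -64. ]
```

```bash
python3 -c "
from fl import *
st(); print(ctrl.job_done())"
```

```text
16.57 [ 0.5508 -0.1999  0.1678] [ 1.7996e+02 -3.0000e-02  1.5270e+01] v 0.08 F [ 5.37  0.66 -5.88] [ 0.232 -1.071  0.024] 0.0367 [ 23.3  33.4  -9.1 102.1   7.1  45.  -64. ]
the job is handed in; nothing more can be done
None
```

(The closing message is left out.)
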